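Tighten the water filter's collar with its ratchet wrench and vent it

ROBOT

A 6-joint arm with a two-finger parallel gripper is mounted at the origin on a cart in front of the work surface, level with it; the furniture and walls round the work are solid. World frame = base frame: x ahead of the robot, y to its left, z up, the work surface at z = 0. Lengths are in m, angles in rad, forces in N, time in s.
With the tool pointing down it reaches from about 0.35 to 0.925 m from the base axis. Payload 6.4 kg.
Tool frame: the origin (TCP) lies between the finger pads; the fingertips stand 25 mm ahead of it and the grasp point (between the pads) lies 6 mm ahead of it; z points along the fingers, x is the direction in which the jaws open and shut, and the axes are right-handed (so a half turn about z gives the same grasp; the last joint's range is limited). The gripper opens to 94 mm and grips with 3 to 60 N. Pads are 16 mm wide; open, the fingers measure 119 mm over their backs; the gripper's body (75 mm by 177 mm) begins 78 mm behind the grasp point.
Start: joints at [-1.42, 0.245, 1.558, -0, 1.339, -0.174], TCP at [0.207, -0.616, 0.194] pointing down, gripper open.
Joint ranges: [-3.13, 3.13], [-1.02, 2.26], [0.13, 2.54], [-0.95, 4.09], [0.21, 2.88], [-2.74, 2.74]. Speed limits (rad/s): [2.57, 2.57, 3.14, 3.14, 3.14, 3.14].

INTERFACE

Orientations are given as a rotation vector (axis times angle).
In Python, from plant import status, cams, sign_off gives the robot as it stands.
- The arm moves only by the tool jog_arm, never from a script. Its argument "steps" is one flat list of numbers, 7 for each row, row after row: the shift along the world's x, y, z in mm, then the turn, a rotation vector about the world's x, y, z in degrees, then the gripper command: -1 is shut, 1 is fully open, values between are in proportion. In form: [tx, ty, tz, rx, ry, rz, jaw, tx, ty, tz, rx, ry, rz, jaw, ...]. A call has 1 to 20 rows; each row is the pose to reach, as a shift and turn from the pose measured when the call began; what a row does not reach only later rows make up. A row lasts 1/12 s, in which the tool goes at most 41.7 mm and 7.16 degrees, less where a joint would pass 70% of its speed; a pose out of reach is approached as far as the arm can. A call with a gripper value outside its range is refused whole. The fingers move at their own pace and stop on an object; "force" is the grip in N (left out, the last holds). Time passes only in rows, so rows that repeat a pose let the fingers close. It gives the time, the measured TCP pose, the force and the opening at its end, in the units of the state.
- status.get_state(): the state, without advancing time (a new reading comes with each control period).
- cams.get_image(name): name is "scene" or "top" or "wrist"; returns a dict with "img" (384x512x3 uint8, blue, green, red), "mtx" (3x3 intrinsics, pixels), "xyz" and "attitude" of the camera in the world; the wrist camera has in their place "T_tool_cam" (4x4, takes a point from camera to tool coordinates, whose origin is the TCP and whose axes are the tool frame's). Camera axes: x right, y down, z forward; pixel columns grow to the right and rows downward; lengths in m; the calibration is good to about 2 mm. A picture is of the moment at which its call begins: read the wrist's pose just before it. There is no depth.
- sign_off(): hands the job in, once; it reports no verdict.
The state is a dict: "time_s": time; "joint_pos": joint angles; "qd": joint speeds; "joint_torque": joint torques, N m; "ee_pos": TCP position; "orientation": TCP orientation; "force": force on the tool from outside, world axes, zero at the start; "ft_torque": the same for the moment, N m; "width": finger opening in m.
Only numpy, scipy, OpenCV 4.12 (cv2) and the standard library are available. Lean on these libraries where they do the work, as an engineer would, in place of code of your own. Each camera call takes 0.05 s, during which the arm holds its last target.

TASK

The cartridge of the counter-top water filter has just been changed. Swing the ratchet wrench that sits round the filter's black collar back and forth until the collar is fully tight (it comes to a stop with its white mark at the green mark). Then push the red vent button on top all the way down and let it spring back up, leaving the things standing round about where they are.

Things in the scene. Friction and masses are not known exactly. Their poses are not given: they have to be found in the camera images.
- filter: White water filter, 84 mm in diameter, on a 130x130x8 mm steel foot fixed to the worktop. Origin: on its upright axis at worktop level; z up. Collar, wrench and vent button are centred on this axis; heights below are above the worktop. Its fixed cap carries the green mark, on the -x side. The wrench handle points to this frame's -y when joint wrench is 0. Water ports at +x, to 76 mm from the axis.
- collar (a joint): Black knurled ring nut, 88 mm across, top at height 117 mm, white mark on top. Rad, grows as it is tightened (clockwise from above); starts at 0 to 0.7; 2.0 is the hard stop, fully tight, white mark at the green one (it lies 2.0 - value counter-clockwise of it before). Turns stiffly (0.5 N m, about 5 N at the handle grip) and stays where it is left.
- wrench (a joint): Steel ratchet wrench that stays round the collar: ring 96 mm in diameter, heights 84 to 105 mm, one straight level handle. Rad, grows clockwise from above; swings only from -0.40 to 0.40, stays where left. Clockwise it drives the collar (after up to 0.21 rad of play: a tooth every 0.21 rad); counter-clockwise it slips freely, below 2 N. Tightening takes several strokes.
- handle (a point): Middle of the black rubber grip of the wrench handle, 115 mm from the filter's axis, at height 95 mm. The grip is 24 mm wide, 18 mm high (heights 86 to 104 mm) and reaches from 80 to 160 mm from the axis. Its y axis points along the handle towards the filter, z up. Only the worktop is beneath it; its sides are free.
- vent (a joint): Sprung red vent button on top of the filter's cap, 26 mm in diameter. Value in m: 0 is up, 0.007 is all the way down; grows as it is pressed. All the way down takes about 5 N; it springs back up when let go.
- vent_top (a point): Centre of the top face of the red vent button, on the filter's axis, at height 146 mm when up. The button sticks up 7 mm out of a white round housing 42 mm in diameter.
- old_cartridge: Old filter cartridge, loose, a white cylinder 54 mm in diameter, 98 mm high, standing at the right. Origin: centre of its underside. A bystander.
- bowl: Loose white dotted bowl, 130 mm in diameter, 55 mm high, at the right. Origin: centre of its underside. A bystander.
- garlic: Loose garlic bulb, 50 mm, at the right in front. Origin: centre of its underside. A bystander.
- timer: Loose white kitchen timer with a dark dial, 66 mm in diameter, 48 mm high, at the left. Origin: centre of its underside. A bystander.
- mill: Loose clear mill with a light grey top, 44 mm in diameter, 90 mm high, at the left. Origin: centre of its underside. A bystander.

How it is judged:
On the way, in this order (a step that is already met when the one before it is completed fails the run):
1. the collar is fully tight (value of joint collar above 1.9 rad), for 0.2 s.
2. after that, the vent button is pushed all the way down (value of joint vent above 0.005 m), for 0.05 s.
At the end, for the whole second after the job is handed in: The collar is tight (within 0.1 rad of its stop at 2.0), the vent button is up again (less than 1.5 mm down), and the cartridge, bowl, garlic, timer and mill are within 30 mm of where they stood (value of joint collar above 1.9 rad and value of joint vent below 0.0015 m and distance of each of old_cartridge, bowl, garlic, timer, mill from where it was at the start of the episode below 0.03 m); the robot touches nothing.
It fails at once if a bystander is knocked over or shoved by more than 50 mm (distance of any of old_cartridge, bowl, garlic, timer, mill from where it was at the start of the episode above 0.05 m or angle between any of old_cartridge, mill's own z axis and vertical above 0.6 rad).
It also fails if it takes over 48 s, if anything falls off the work surface, if the arm or the gripper's body presses on something with over 40 N, if the wrist force passes 120 N, or if a joint passes its speed limit or range.

## Working session

There is one attempt and no reset: what is moved stays moved. The work goes in short steps, Python scripts to look and compute and a tool call to move; the robot and the scene stay as the last step left them, time stands still between calls to the robot, and variables do not carry over. Pictures are saved under pics/ and viewed, and the job is handed in when it is done.

Besides the shell and the picture viewer there is one more tool, called after ">>>" as name(argument=value, ...), one argument or row to a line, values as JSON. jog_arm: Moves the arm, as the interface text tells. Its arguments: {"type":"object","properties":{"steps":{"type":"array"},"force":{"type":"number"}},"required":["steps"]}

```bash
ls; mkdir -p pics; python3 - <<'E'
from plant import status, cams
import cv2, numpy as np
s=status.get_state(); print({k:np.round(v,3).tolist() for k,v in s.items()})
for n in ("scene","top"):
    d=cams.get_image(n); cv2.imwrite(f"pics/{n}0.png",d["img"]); print(n,np.round(d["mtx"],1).tolist(),d["xyz"],d["attitude"])
    np.savez(f"{n}.npz",**d)
E
```

```text
pics
{'time_s': 0.0, 'joint_pos': [-1.42, 0.246, 1.559, 0.0, 1.339, -0.174], 'qd': [-0.001, -0.002, 0.001, 0.0, 0.001, 0.0], 'joint_torque': [-0.001, -41.583, -31.46, 0.068, 0.033, -0.0], 'ee_pos': [0.207, -0.615, 0.193], 'orientation': [-2.55, 1.832, 0.002], 'force': [-0.941, 0.453, 0.006], 'ft_torque': [0.014, -0.037, -0.036], 'width': 0.094}
scene [[375.3, 0.0, 252.6], [0.0, 375.3, 195.0], [0.0, 0.0, 1.0]] [-0.29057144  0.87029153  0.62707405] [-0.82610604  2.20391636 -1.42089809]
top [[379.2, 0.0, 259.7], [0.0, 379.2, 192.9], [0.0, 0.0, 1.0]] [ 0.38393538 -0.01388599  1.1607966 ] [-2.18437043  2.16086236 -0.09148091]
```

View pics/scene0.png

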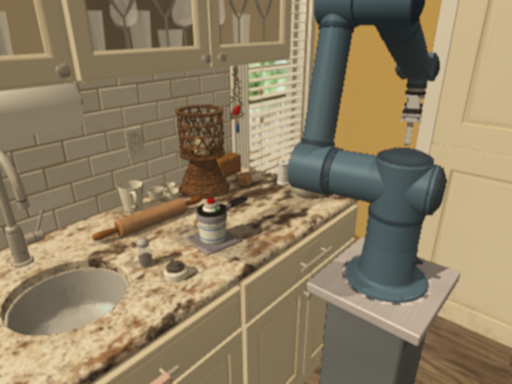

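View pics/top0.png

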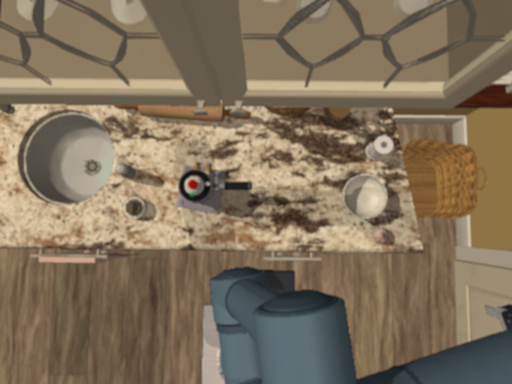

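```bash
cat > h.py <<'E'
import numpy as np, cv2
from scipy.spatial.transform import Rotation as R
def ray(d,u,v):
    K=d["mtx"]; r=np.linalg.inv(K)@np.array([u,v,1.]); Rm=R.from_rotvec(d["attitude"]).as_matrix()
    return np.array(d["xyz"]),Rm@r
def at(d,u,v,z):
    o,r=ray(d,u,v); return o+r*(z-o[2])/r[2]
def proj(d,p):
    Rm=R.from_rotvec(d["attitude"]).as_matrix(); c=Rm.T@(np.array(p)-d["xyz"]); q=d["mtx"]@c; return q[:2]/q[2]
E
python3 - <<'E'
from h import *
t=cv2.imread("pics/top0.png"); s=cv2.imread("pics/scene0.png")
a=cv2.resize(t[140:240,110:260],None,fx=5,fy=5,interpolation=cv2.INTER_CUBIC); cv2.imwrite("pics/topc.png",a)
a=cv2.resize(s[180:280,120:270],None,fx=5,fy=5,interpolation=cv2.INTER_CUBIC); cv2.imwrite("pics/scenec.png",a)
a=cv2.resize(t[120:260,320:430],None,fx=4,fy=4,interpolation=cv2.INTER_CUBIC); cv2.imwrite("pics/topr.png",a)
E
```

```text
(no output)
```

View pics/topc.png

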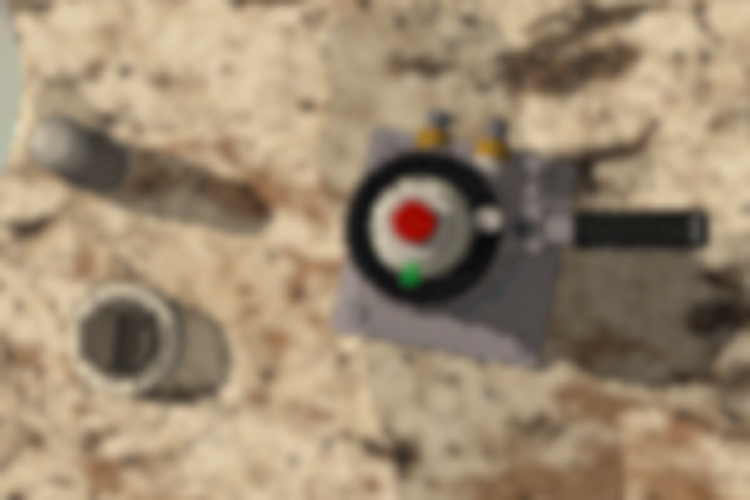

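View pics/scenec.png

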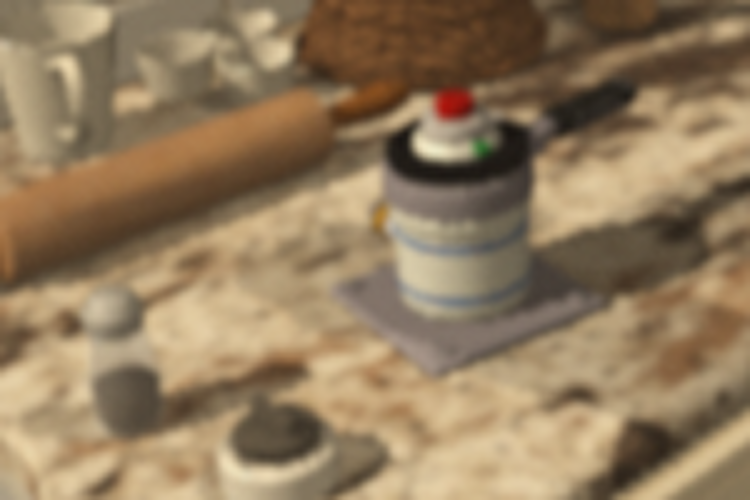

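View pics/topr.png

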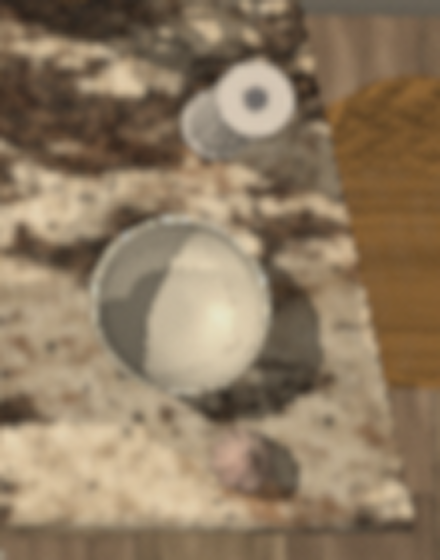

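```bash
python3 - <<'E'
from h import *
t=dict(np.load("top.npz"));s=dict(np.load("scene.npz"))
P=lambda x,y,z,d=t,o=(110,140),f=5: at(d,(x+.5)/f-.5+o[0],(y+.5)/f-.5+o[1],z)
for n,a in dict(btn=(413,221,.146),btn_s=(455,94,.146,s,(120,180)),collar=(425,228,.117),gripin=(575,229,.104),gripout=(706,229,.104),white=(489,219,.117),green=(411,275,.13),c1=(375,130,.008),c2=(578,160,.008),c3=(535,368,.008),c4=(335,332,.008),timer=(120,338,.048),mill=(65,145,.09),
 cart=(257,99,.098,t,(320,120),4),bowl=(182,305,.055,t,(320,120),4),garlic=(245,462,.03,t,(320,120),4)).items(): print(n,np.round(P(*a),4))
c=np.mean([P(*a) for a in [(375,130,.008),(578,160,.008),(535,368,.008),(335,332,.008)]],0);print(c)
E
```

```text
btn [0.4981 0.1748 0.146 ]
btn_s [0.5008 0.1728 0.146 ]
collar [0.4976 0.1734 0.117 ]
gripin [0.4993 0.0915 0.104 ]
gripout [0.5001 0.018  0.104 ]
white [0.5029 0.138  0.117 ]
green [0.4702 0.178  0.13  ]
c1 [0.5697 0.2253 0.008 ]
c2 [0.5524 0.1    0.008 ]
c3 [0.4245 0.1237 0.008 ]
c4 [0.4451 0.2461 0.008 ]
timer [0.4381 0.3636 0.048 ]
mill [0.546  0.3854 0.09  ]
cart [ 0.622  -0.3585  0.098 ]
bowl [ 0.4782 -0.315   0.055 ]
garlic [ 0.3642 -0.3667  0.03  ]
[0.49793971 0.17381316 0.008     ]
```

>>> jog_arm(
  steps=[0,0,30,0,0,0,1,293,672,40,0,0,71,1,293,672,40,0,0,71,1,293,672,40,0,0,71,1,293,672,40,0,0,71,1,293,672,40,0,0,71,1,293,672,40,0,0,71,1,293,672,40,0,0,71,1,293,672,40,0,0,71,1,293,672,40,0,0,71,1,293,672,40,0,0,71,1,293,672,40,0,0,71,1,293,672,40,0,0,71,1,293,672,40,0,0,71,1,293,672,40,0,0,71,1,293,672,40,0,0,71,1,293,672,40,0,0,71,1,293,672,40,0,0,71,1,293,672,40,0,0,71,1,293,672,40,0,0,71,1],
)

```text
time_s: 1.77
ee_pos: [0.5009, 0.0603, 0.2327]
orientation: [-3.14, 0.002, 0.004]
force: [0.5, 0.3, -0.8]
width: 0.0941
```

```bash
cat > look.py <<'E'
import sys
from plant import status, cams
from h import *
def look(name,tag):
    s=status.get_state(); d=cams.get_image(name)
    if name=="wrist":
        T=np.eye(4);T[:3,:3]=R.from_rotvec(s["orientation"]).as_matrix();T[:3,3]=s["ee_pos"]
        C=T@np.array(d["T_tool_cam"]); d["xyz"]=C[:3,3]; d["attitude"]=R.from_matrix(C[:3,:3]).as_rotvec()
    np.savez(f"{tag}.npz",**d); cv2.imwrite(f"pics/{tag}.png",d["img"]); return s,d
def st():
    s=status.get_state(); X=R.from_rotvec(s["orientation"]).as_matrix()
    print("t",round(float(s["time_s"]),2),"ee",np.round(s["ee_pos"],4),"yaw",round(float(np.degrees(np.arctan2(X[1,0],X[0,0]))),2),"zax",np.round(X[:,2],3),"F",np.round(s["force"],1),"w",round(float(s["width"]),4),"q",np.round(s["joint_pos"],2))
E
python3 - <<'E'
from look import *
st(); look("wrist","w1")
E
```

```text
t 1.77 ee [0.5009 0.0603 0.2327] yaw -0.08 zax [-0.002  0.001 -1.   ] F [ 0.5  0.3 -0.8] w 0.0941 q [-0.11 -0.13  1.88  0.    1.4  -0.1 ]
```

View pics/w1.png

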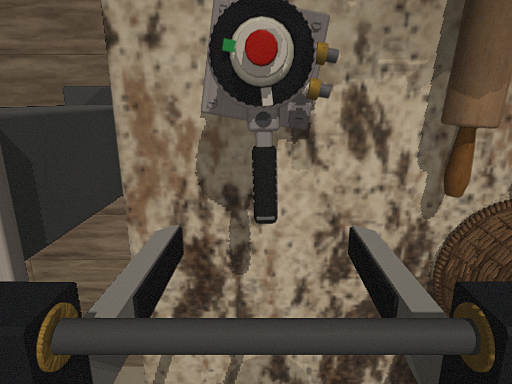

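```bash
python3 - <<'E'
from h import *
d=dict(np.load("w1.npz"))
for n,a in dict(btn=(261,47,.146),cap_in=(264,147,.104),out=(265,221,.104),green=(229,45,.13),white=(267,97,.117)).items(): print(n,np.round(at(d,*a),4))
E
```

```text
btn [0.4977 0.1747 0.146 ]
cap_in [0.4995 0.0937 0.104 ]
out [0.5003 0.0203 0.104 ]
green [0.4721 0.1784 0.13  ]
white [0.5022 0.1386 0.117 ]
```

>>> jog_arm(
  steps=[-1,-3,-40,0,0,0.7,0,-1,-3,-80,0,0,0.7,0,-1,-3,-110,0,0,0.7,0,-1,-3,-130,0,0,0.7,0,-1,-3,-130,0,0,0.7,0,-1,-3,-130,0,0,0.7,-1,-1,-3,-130,0,0,0.7,-1,-1,-3,-130,0,0,0.7,-1,-1,-3,-130,0,0,0.7,-1,-1,-3,-130,0,0,0.7,-1,-1,-3,-130,0,0,0.7,-1],
  force=15,
)

```text
time_s: 2.73
ee_pos: [0.4999, 0.0553, 0.1034]
orientation: [-3.141, -0.015, 0.002]
force: [0.1, 0.1, 0.4]
width: 0.0241
```

```bash
python3 - <<'E'
from look import *
st(); look("wrist","w2")
E
```

```text
t 2.73 ee [0.4999 0.0553 0.1034] yaw 0.55 zax [-0.001  0.    -1.   ] F [0.1 0.1 0.4] w 0.0241 q [-0.12  0.    2.   -0.    1.14 -0.13]
```

View pics/w2.png

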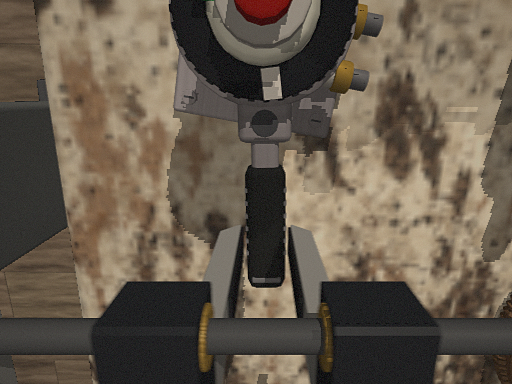

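```bash
cat > arc.py <<'E'
import sys; from look import *
a0=None
def arc(to,step=0.1,c=(0.498,0.1745),r=0.119):
    s=status.get_state(); p=s["ee_pos"]; X=R.from_rotvec(s["orientation"]).as_matrix(); yaw=np.arctan2(X[1,0],X[0,0])
    a=np.arctan2(c[0]-p[0],c[1]-p[1]); print("alpha",round(a,4),"r",round(float(np.hypot(p[0]-c[0],p[1]-c[1])),4),"-yaw",round(-yaw,4))
    n=int(np.ceil(abs(to-a)/step))
    for k in np.linspace(a,to,n+1)[1:]:
        x=c[0]-r*np.sin(k); y=c[1]-r*np.cos(k)
        print(round((x-p[0])*1e3,1),round((y-p[1])*1e3,1),round(np.degrees(-k-yaw),1))
if __name__=="__main__": st(); arc(float(sys.argv[1]))
E
python3 arc.py 0.53
```

```text
t 2.78 ee [0.4997 0.0554 0.1032] yaw 0.55 zax [-0.002  0.    -1.   ] F [-0.1 -0.5 -0.1] w 0.0203 q [-0.12  0.    2.   -0.    1.14 -0.13]
alpha -0.0144 r 0.1191 -yaw -0.0096
-10.8 0.4 -4.9
-21.5 1.7 -10.1
-32.1 4.0 -15.3
-42.4 7.2 -20.5
-52.3 11.4 -25.7
-61.9 16.4 -30.9
```

>>> jog_arm(
  steps=[-10.8,0.4,0,0,0,-4.9,-1,-21.5,1.7,0,0,0,-10.1,-1,-32.1,4,0,0,0,-15.3,-1,-42.4,7.2,0,0,0,-20.5,-1],
)

```text
time_s: 3.12
ee_pos: [0.4569, 0.0626, 0.1033]
orientation: [-3.092, 0.551, 0.003]
force: [0.5, 0.2, -0.2]
width: 0.0005
```

```bash
python3 arc.py 0.53; python3 -c "
from look import *
look('wrist','w3')"
```

```text
t 3.12 ee [0.4569 0.0626 0.1033] yaw -20.22 zax [-0.001  0.001 -1.   ] F [ 0.5  0.2 -0.2] w 0.0005 q [-0.11 -0.1   2.1   0.    1.14  0.24]
alpha 0.3523 r 0.1192 -yaw 0.3528
-9.7 4.3 -5.1
-19.0 9.2 -10.2
```

View pics/w3.png

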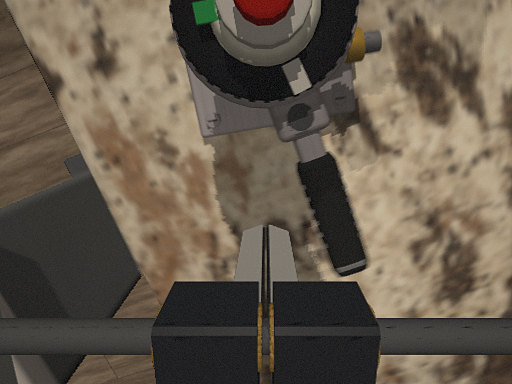

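```bash
python3 - <<'E'
from h import *
d=dict(np.load("w2.npz")); print(d["T_tool_cam"].round(3).tolist())
print("cam",d["xyz"])
ee=np.array([.4999,.0553,.1034])
print("tip",proj(d,ee-[0,0,.025]),"grasp",proj(d,ee-[0,0,.006]))
for z in (.104,.06,.03): print(z,"grip in/out",proj(d,[.4993,.0937,z]),proj(d,[.5003,.0203,z]),"btn",proj(d,[.498,.1747,.146]))
d3=dict(np.load("w3.npz"));
for u,v in ((312,157),(350,268)): print(at(d3,u,v,.104))
E
```

```text
[[1.0, 0.0, -0.001, 0.0], [0.0, 0.963, 0.269, -0.078], [0.001, -0.269, 0.963, -0.189], [0.0, 0.0, 0.0, 1.0]]
cam [0.49959707 0.13315194 0.29273005]
tip [265.30771933 218.64303504] grasp [265.24476054 229.25828238]
0.104 grip in/out [264.79734749 169.99686649] [265.33365723 285.80822874] btn [262.93638208 -15.64973621]
0.06 grip in/out [265.0193135  156.88940519] [265.44911268 254.42660911] btn [262.93638208 -15.64973621]
0.03 grip in/out [265.12973966 150.3685573 ] [265.50803042 238.41234403] btn [262.93638208 -15.64973621]
[0.49732115 0.09657587 0.104     ]
[0.49781761 0.02343817 0.104     ]
```

```bash
python3 - <<'E'
from look import *
s,d=look("scene","s3")
cv2.imwrite("pics/s3c.png",cv2.resize(d["img"][100:260,130:330],None,fx=4,fy=3.7,interpolation=cv2.INTER_CUBIC))
E
```

```text
(no output)
```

View pics/s3c.png

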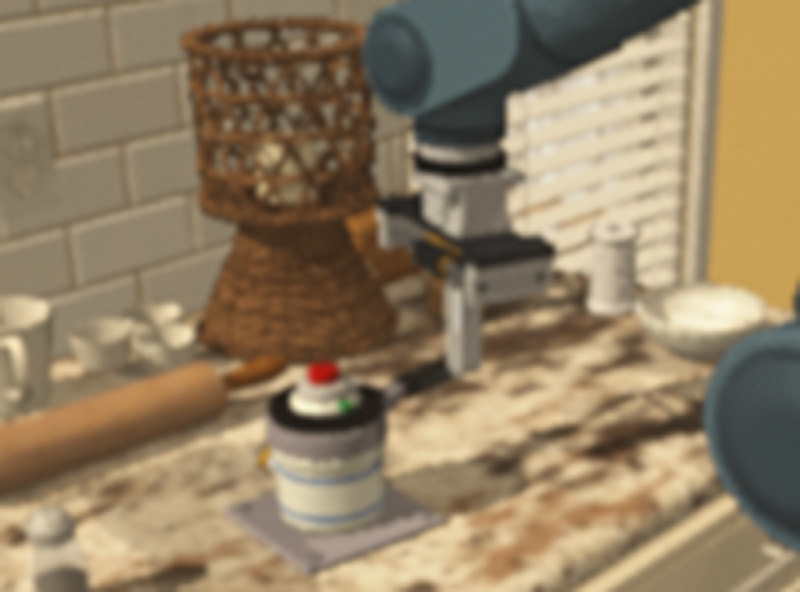

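```bash
python3 - <<'E'
from h import *
d=dict(np.load("s3.npz"))
ee=np.array([.4569,.0626,.1033])
for dz in (0,.006,.025,.04): 
  u=proj(d,ee-[0,0,dz]); print(dz,u,((u[0]-130)*4,(u[1]-100)*3.7))
for p in ([.498,.095,.104],[.498,.022,.104],[.498,.022,.086]):
  u=proj(d,p); print(p,((u[0]-130)*4,(u[1]-100)*3.7))
i=d["img"]; cv2.imwrite("pics/s3d.png",cv2.resize(i[160:220,200:280],None,fx=10,fy=10,interpolation=cv2.INTER_CUBIC))
w=dict(np.load("w3.npz"))["img"]; cv2.imwrite("pics/w3c.png",cv2.resize(w[130:300,190:390],None,fx=4,fy=3.5,interpolation=cv2.INTER_CUBIC))
w=dict(np.load("w2.npz"))["img"]; cv2.imwrite("pics/w2c.png",cv2.resize(w[130:300,170:370],None,fx=4,fy=3.5,interpolation=cv2.INTER_CUBIC))
w3=dict(np.load("w3.npz"));w2=dict(np.load("w2.npz"))
for w,e,yaw in((w3,ee,np.radians(-20.2)),(w2,np.array([.4999,.0553,.1034]),0.01)):
  for y in (8,-8):
    for dz in (0,6,25): print(y,dz,proj(w,e+[-np.sin(yaw)*y/1e3,np.cos(yaw)*y/1e3,-dz/1e3]))
E
```

```text
0 [245.57849598 203.20162078] (np.float64(462.31398390122524), np.float64(381.8459968969138))
0.006 [245.60688904 204.86755705] (np.float64(462.42755617704177), np.float64(388.0099610726281))
0.025 [245.69605005 210.09899437] (np.float64(462.78420021893726), np.float64(407.366279169816))
0.04 [245.76564537 214.1824329 ] (np.float64(463.06258146166556), np.float64(422.4750017434484))
[0.498, 0.095, 0.104] (np.float64(398.09734899855937), np.float64(380.140629720093))
[0.498, 0.022, 0.104] (np.float64(458.7427010571796), np.float64(354.0919032753233))
[0.498, 0.022, 0.086] (np.float64(459.0887946349952), np.float64(371.91628822796815))
8 0 [265.0488265  220.42062672]
8 6 [265.0761614  216.98194125]
8 25 [265.15346531 207.25723748]
-8 0 [265.06276117 245.42978282]
-8 6 [265.08915848 241.37664367]
-8 25 [265.16397826 229.88854431]
8 0 [265.21458577 220.37087064]
8 6 [265.23727539 216.93563355]
8 25 [265.30144277 207.22061029]
-8 0 [265.23029513 245.38014392]
-8 6 [265.25209348 241.3303633 ]
-8 25 [265.31387844 229.8517193 ]
```

View pics/s3d.png

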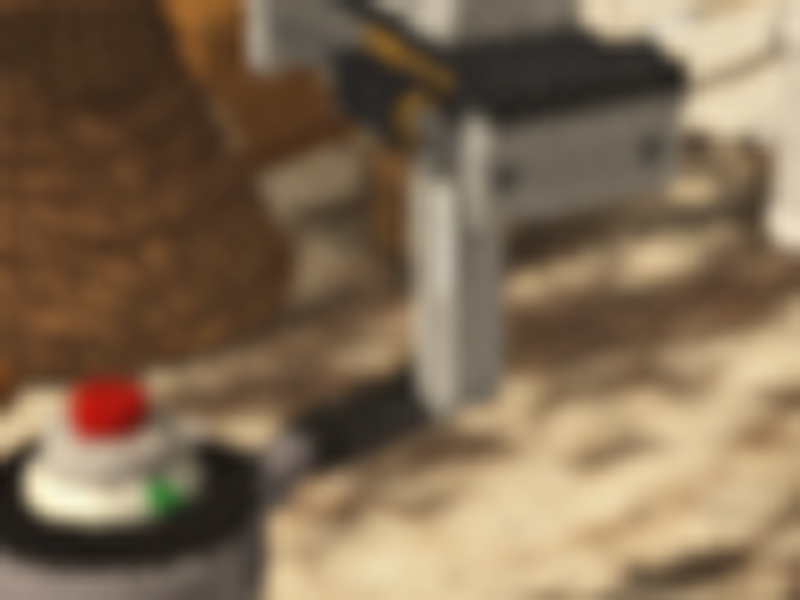

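View pics/w2c.png

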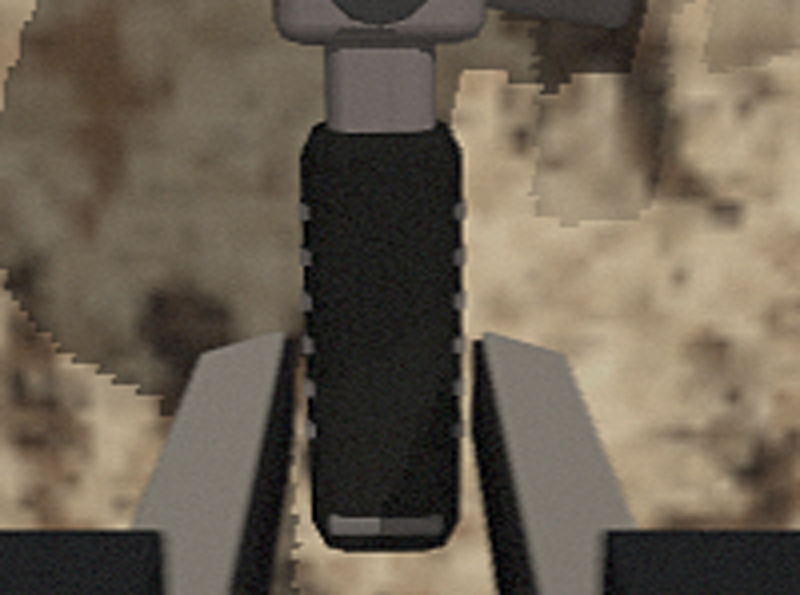

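View pics/w3c.png

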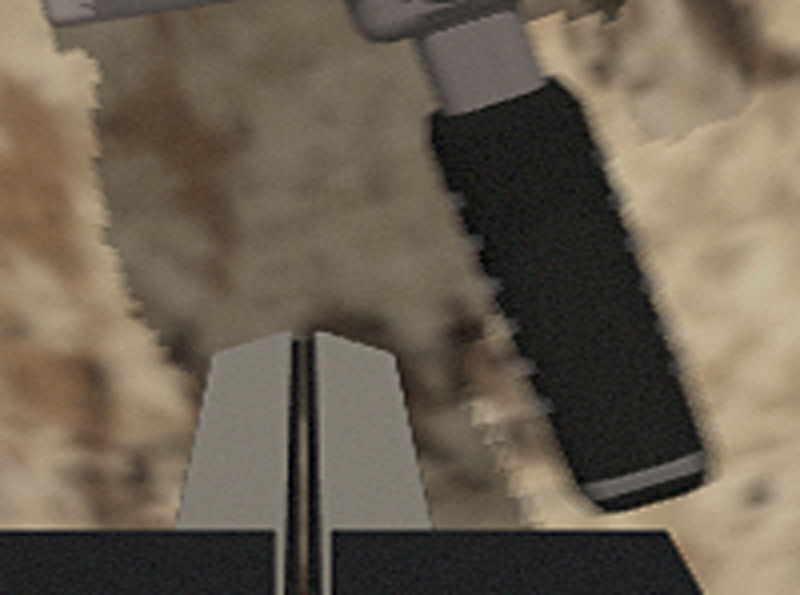

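>>> jog_arm(
  steps=[0,0,20,0,0,0,0,20,-3,25,0,0,7,0,42,-7,25,0,0,14,0,42,-7,25,0,0,20.5,0,42,-7,25,0,0,20.5,0,42,-7,25,0,0,20.5,0,42,-7,10,0,0,20.5,0,42,-7,-10,0,0,20.5,0,42,-7,-25,0,0,20.5,0,42,-7,-31,0,0,20.5,0,42,-7,-31,0,0,20.5,0],
  force=15,
)

```text
time_s: 4.13
ee_pos: [0.4967, 0.0562, 0.0704]
orientation: [-3.141, -0.015, 0.009]
force: [-0.7, 0.3, 0.2]
width: 0.0468
```

```bash
python3 - <<'E'
from look import *
st(); s,d=look("wrist","w4"); s,e=look("scene","s4")
a=cv2.resize(d["img"][100:384,100:440],(680,568)); cv2.imwrite("pics/w4c.png",a)
cv2.imwrite("pics/s4c.png",cv2.resize(e["img"][160:220,200:280],None,fx=10,fy=10,interpolation=cv2.INTER_CUBIC))
E
```

```text
t 4.13 ee [0.4967 0.0562 0.0704] yaw 0.55 zax [-0.006  0.    -1.   ] F [-0.7  0.3  0.2] w 0.0468 q [-0.11  0.05  2.02 -0.    1.08 -0.12]
```

View pics/w4c.png

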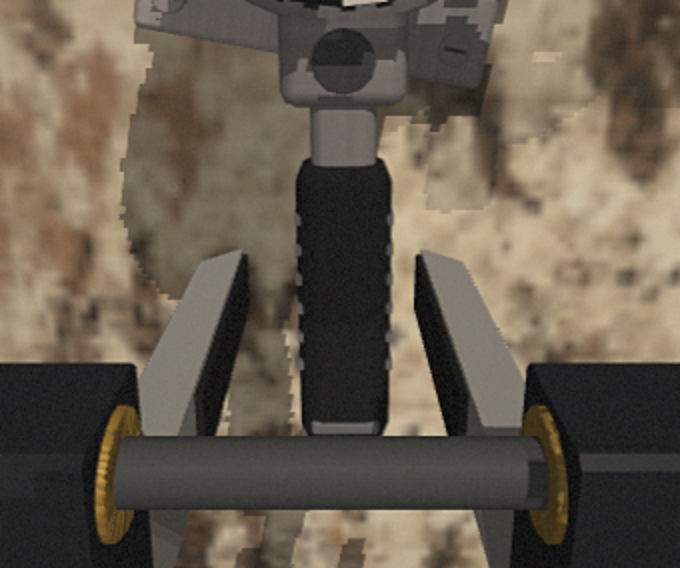

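View pics/s4c.png

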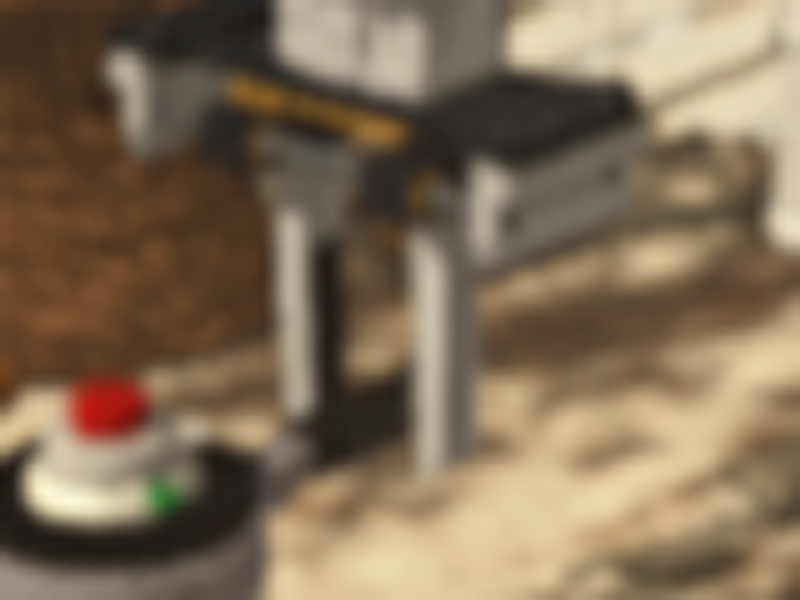

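>>> jog_arm(
  steps=[2.5,0,0,0,0,0,-1,2.5,0,0,0,0,0,-1,2.5,0,0,0,0,0,-1,2.5,0,0,0,0,0,-1,2.5,0,0,0,0,0,-1,2.5,0,0,0,0,0,-1,2.5,0,0,0,0,0,-1,2.5,0,0,0,0,0,-1,2.5,0,0,0,0,0,-1,2.5,0,0,0,0,0,-1],
  force=15,
)

```text
time_s: 5.07
ee_pos: [0.5014, 0.0559, 0.0731]
orientation: [3.141, 0.016, -0.002]
force: [-1.2, -0.1, 5.4]
width: 0.0236
```

```bash
python3 arc.py 0.52
```

```text
t 5.07 ee [0.5014 0.0559 0.0731] yaw 0.58 zax [-0.001 -0.    -1.   ] F [-1.2 -0.1  5.4] w 0.0236 q [-0.11  0.05  2.01 -0.    1.08 -0.12]
alpha -0.0289 r 0.1186 -yaw -0.0102
-10.9 -0.2 -4.2
-21.7 1.0 -9.4
-32.4 3.1 -14.7
-42.8 6.3 -19.9
-52.9 10.3 -25.1
-62.6 15.3 -30.4
```

>>> jog_arm(
  steps=[-10.9,-0.2,0,0,0,-4.2,-1,-21.7,1,0,0,0,-9.4,-1,-32.4,3.1,0,0,0,-14.7,-1,-42.8,6.3,0,0,0,-19.9,-1,-42.8,6.3,0,0,0,-19.9,-1],
)

```text
time_s: 5.48
ee_pos: [0.4586, 0.0624, 0.0732]
orientation: [-3.096, 0.53, -0.002]
force: [3.3, 0.2, -2.9]
width: 0.0241
```

```bash
python3 arc.py 0.52; python3 -c "
from look import *
look('wrist','w5')"
```

```text
t 5.48 ee [0.4586 0.0624 0.0732] yaw -19.41 zax [ 0.002 -0.    -1.   ] F [ 3.3  0.2 -2.9] w 0.0241 q [-0.11 -0.05  2.11  0.    1.07  0.23]
alpha 0.338 r 0.1188 -yaw 0.3388
-10.1 3.9 -5.2
-19.7 8.8 -10.4
```

View pics/w5.png

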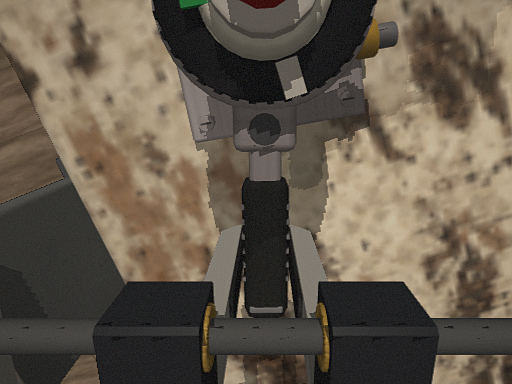

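```bash
python3 - <<'E'
from arc import *
arc(-0.20,0.105)
E
```

```text
alpha 0.3341 r 0.1188 -yaw 0.3358
10.1 -3.2 5.2
20.5 -5.3 10.3
31.0 -6.5 15.4
41.6 -6.7 20.5
52.2 -6.0 25.6
62.6 -4.4 30.7
```

>>> jog_arm(
  steps=[-10.1,3.9,0,0,0,-5.2,-1,-19.7,8.8,0,0,0,-10.4,-1,-20.5,9.3,0,0,0,-10.8,-1,-20.5,9.3,0,0,0,-10.8,-1,-10,3.9,0,0,0,-5.2,-1,0,0,0,0,0,0,-1,10.1,-3.2,0,0,0,5.2,-1,20.5,-5.3,0,0,0,10.3,-1,31,-6.5,0,0,0,15.4,-1,41.6,-6.7,0,0,0,20.5,-1,52.2,-6,0,0,0,25.6,-1,62.6,-4.4,0,0,0,30.7,-1,62.6,-4.4,0,0,0,30.7,-1],
)

```text
time_s: 6.62
ee_pos: [0.5227, 0.0586, 0.0731]
orientation: [-3.122, -0.32, 0.0]
force: [-1.6, 3.2, 5.1]
width: 0.0238
```

```bash
python3 - <<'E'
from arc import *
st();arc(0.535,0.105); s,d=look("wrist","w6"); s,d=look("top","t6"); cv2.imwrite("pics/t6c.png",cv2.resize(d["img"][140:240,110:260],None,fx=5,fy=5,interpolation=cv2.INTER_CUBIC))
E
```

```text
t 6.62 ee [0.5227 0.0586 0.0731] yaw 11.7 zax [-0.     0.003 -1.   ] F [-1.6  3.2  5.1] w 0.0238 q [-0.11  0.1   1.96  0.    1.08 -0.31]
alpha -0.2099 r 0.1185 -yaw -0.2042
-10.8 -2.3 -5.0
-21.9 -3.0 -10.3
-33.0 -2.8 -15.7
-44.0 -1.5 -21.0
-54.8 0.8 -26.3
-65.4 4.1 -31.7
-75.6 8.4 -37.0
-85.4 13.6 -42.4
```

View pics/w6.png

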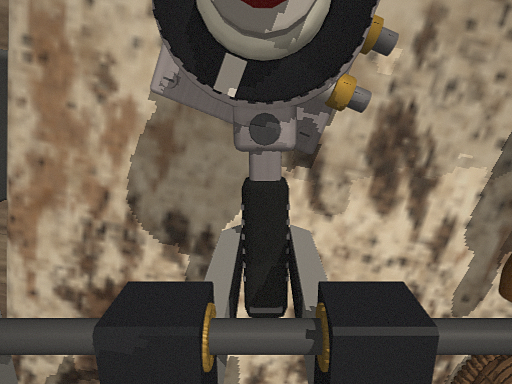

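View pics/t6c.png

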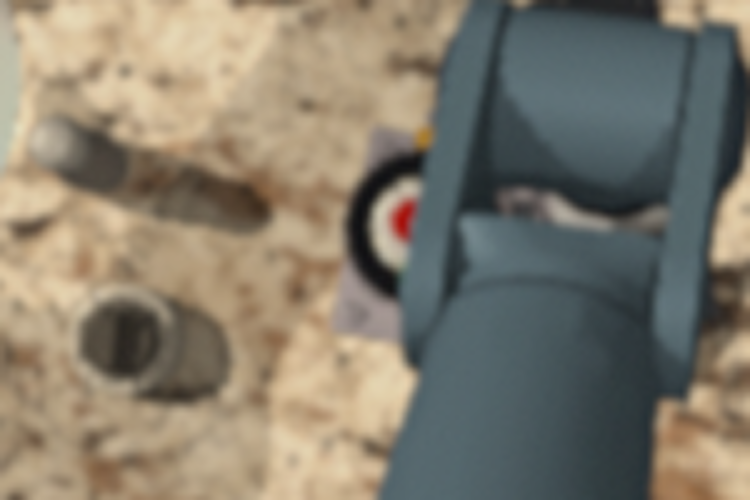

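```bash
cat > mark.py <<'E'
import sys; from h import *
d=dict(np.load(sys.argv[1]+".npz")); p=at(d,float(sys.argv[2]),float(sys.argv[3]),.117)-[.498,.1745,0]
a=np.arctan2(p[1],p[0])%(2*np.pi); print(p, "collar",2-((a-2.977)))
E
python3 mark.py w6 231 73;python3 mark.py w5 292 78; python3 mark.py w2 270 83;python3 mark.py w1 267 97
```

```text
[-0.00648394 -0.03337569  0.117     ] collar 0.45649229447077255
[-0.00070839 -0.03519741  0.117     ] collar 0.28473443596483117
[ 0.00347899 -0.03452404  0.117     ] collar 0.1641799309028964
[ 0.00423651 -0.03590299  0.117     ] collar 0.14715525949091424
```

>>> jog_arm(
  steps=[-10.8,-2.3,0,0,0,-5,-1,-21.9,-3,0,0,0,-10.3,-1,-33,-2.8,0,0,0,-15.7,-1,-44,-1.5,0,0,0,-21,-1,-54.8,0.8,0,0,0,-26.3,-1,-65.4,4.1,0,0,0,-31.7,-1,-75.6,8.4,0,0,0,-37,-1,-85.4,13.6,0,0,0,-42.4,-1,-85.4,13.6,0,0,0,-42.4,-1,-75.6,8.4,0,0,0,-37,-1,-65.4,4.1,0,0,0,-31.7,-1,-54.8,0.8,0,0,0,-26.3,-1,-44,-1.5,0,0,0,-21,-1,-33,-2.8,0,0,0,-15.7,-1,-21.9,-3,0,0,0,-10.3,-1,-10.8,-2.3,0,0,0,-5,-1,0,0,0,0,0,0,-1,0,0,0,0,0,0,-1],
)

```text
time_s: 8.22
ee_pos: [0.5222, 0.0585, 0.0731]
orientation: [-3.123, -0.315, 0.001]
force: [-0.9, 1.4, 4.5]
width: 0.0241
```

```bash
python3 - <<'E'
from arc import *
st();arc(0.535,0.105); s,d=look("wrist","w7")
E
```

```text
t 8.22 ee [0.5222 0.0585 0.0731] yaw 11.52 zax [-0.001  0.002 -1.   ] F [-0.9  1.4  4.5] w 0.0241 q [-0.11  0.1   1.96  0.    1.08 -0.31]
alpha -0.2054 r 0.1185 -yaw -0.201
-10.8 -2.2 -5.1
-21.8 -2.9 -10.4
-32.8 -2.6 -15.7
-43.7 -1.3 -21.0
-54.5 1.0 -26.3
-65.0 4.3 -31.6
-75.1 8.5 -36.9
-84.8 13.7 -42.2
```

View pics/w7.png

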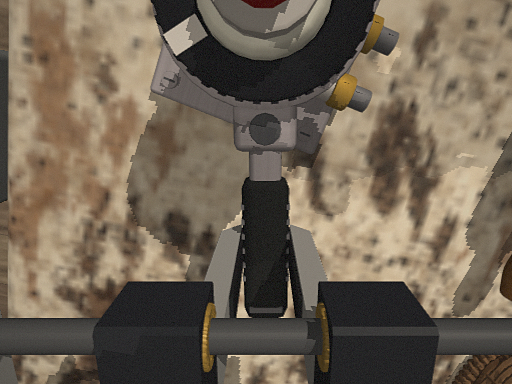

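```bash
python3 mark.py w7 185 35
```

```text
[-0.0268735  -0.02307253  0.117     ] collar 1.1259643931559777
```

>>> jog_arm(
  steps=[-10.8,-2.2,0,0,0,-5,-1,-21.8,-2.9,0,0,0,-10.4,-1,-32.8,-2.6,0,0,0,-15.7,-1,-43.7,-1.3,0,0,0,-21,-1,-54.5,1,0,0,0,-26.3,-1,-65,4.3,0,0,0,-31.6,-1,-75.1,8.5,0,0,0,-36.9,-1,-84.8,13.7,0,0,0,-42.2,-1,-84.8,13.7,0,0,0,-42.2,-1,-75.1,8.5,0,0,0,-36.9,-1,-65,4.3,0,0,0,-31.6,-1,-54.5,1,0,0,0,-26.3,-1,-43.7,-1.3,0,0,0,-21,-1,-32.8,-2.6,0,0,0,-15.7,-1,-21.8,-2.9,0,0,0,-10.4,-1,-10.8,-2.2,0,0,0,-5,-1,0,0,0,0,0,0,-1,0,0,0,0,0,0,-1],
)

```text
time_s: 9.77
ee_pos: [0.5218, 0.0584, 0.073]
orientation: [-3.124, -0.31, 0.001]
force: [-1.8, 1.0, 3.2]
width: 0.0239
```

```bash
python3 - <<'E'
from arc import *
st();arc(0.535,0.07); s,d=look("wrist","w8"); s,d=look("scene","s8"); cv2.imwrite("pics/s8c.png",cv2.resize(d["img"][180:240,180:260],None,fx=10,fy=10,interpolation=cv2.INTER_CUBIC))
E
```

```text
t 9.77 ee [0.5218 0.0584 0.073 ] yaw 11.32 zax [-0.001  0.002 -1.   ] F [-1.8  1.   3.2] w 0.0239 q [-0.11  0.1   1.96  0.    1.08 -0.3 ]
alpha -0.2022 r 0.1185 -yaw -0.1976
-7.8 -1.8 -3.6
-15.7 -2.6 -7.4
-23.7 -2.9 -11.3
-31.6 -2.6 -15.1
-39.6 -1.8 -18.9
-47.4 -0.5 -22.8
-55.2 1.3 -26.6
-62.8 3.7 -30.5
-70.3 6.6 -34.3
-77.5 9.9 -38.1
-84.5 13.8 -42.0
```

View pics/w8.png

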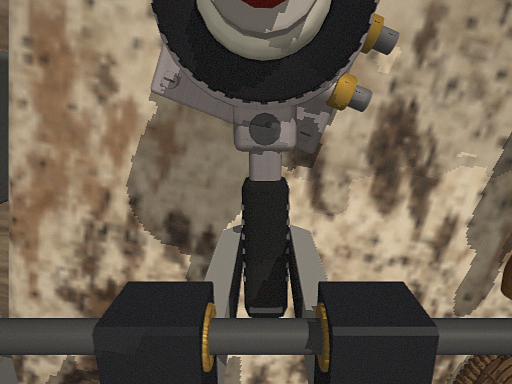

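View pics/s8c.png

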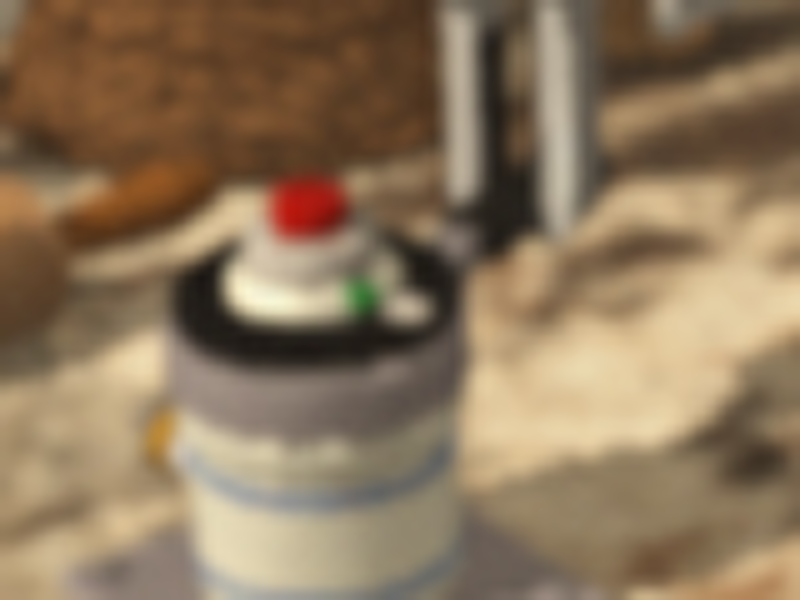

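```bash
python3 mark.py s8 220.3 210.2
```

```text
[-0.03546135 -0.00420229  0.117     ] collar 1.7174540041762096
```

>>> jog_arm(
  steps=[-7.8,-1.8,0,0,0,-3.6,-1,-15.7,-2.6,0,0,0,-7.4,-1,-23.7,-2.9,0,0,0,-11.3,-1,-27.6,-2.7,0,0,0,-13.2,-1,-27.6,-2.7,0,0,0,-13.2,-1],
)

```text
time_s: 10.28
ee_pos: [0.493, 0.056, 0.0731]
orientation: [-3.138, 0.063, -0.003]
force: [3.3, 4.0, -0.8]
width: 0.0239
```

```bash
python3 - <<'E'
from arc import *
st();arc(0.4,0.035); s,d=look("scene","s9"); cv2.imwrite("pics/s9c.png",cv2.resize(d["img"][180:240,180:260],None,fx=10,fy=10,interpolation=cv2.INTER_CUBIC))
E
```

```text
t 10.28 ee [0.493  0.056  0.0731] yaw -2.31 zax [ 0.002  0.003 -1.   ] F [ 3.3  4.  -0.8] w 0.0239 q [-0.12  0.03  2.03  0.    1.07 -0.08]
alpha 0.0425 r 0.1186 -yaw 0.0403
-3.9 -0.2 -2.0
-7.7 0.2 -3.9
-11.6 0.7 -5.7
-15.4 1.3 -7.6
-19.2 2.0 -9.4
-23.0 2.9 -11.3
-26.7 3.8 -13.2
-30.4 4.9 -15.0
-34.1 6.1 -16.9
-37.7 7.5 -18.7
-41.3 8.9 -20.6
```

View pics/s9c.png

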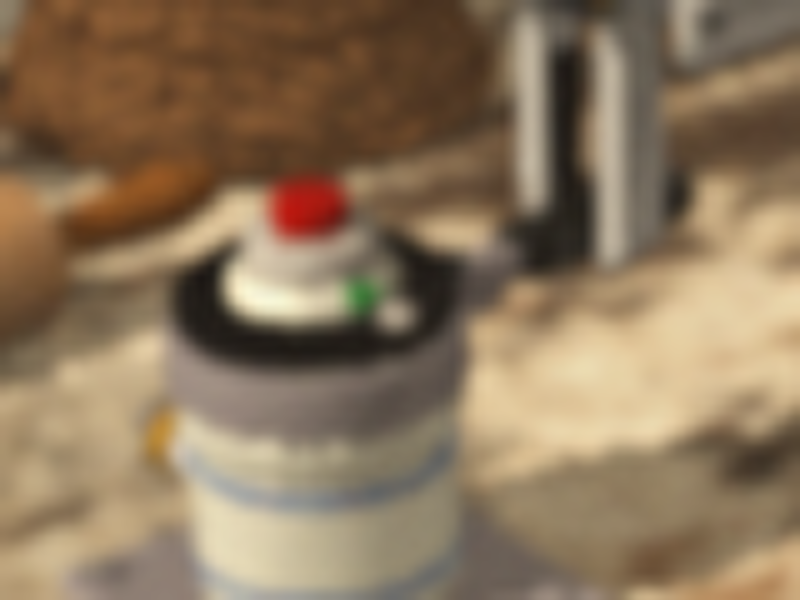

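>>> jog_arm(
  steps=[-3.9,-0.2,0,0,0,-2,-1,-7.7,0.2,0,0,0,-3.9,-1,-9.7,0.5,0,0,0,-4.8,-1,-9.7,0.5,0,0,0,-4.8,-1],
)

```text
time_s: 10.67
ee_pos: [0.483, 0.0568, 0.073]
orientation: [-3.131, 0.198, -0.006]
force: [2.9, 3.6, -1.0]
width: 0.0237
```

>>> jog_arm(
  steps=[-2.5,0.3,0,0,0,-1.3,-1,-5,0.7,0,0,0,-2.5,-1,-5,0.7,0,0,0,-2.5,-1],
)

```text
time_s: 10.92
ee_pos: [0.4777, 0.0576, 0.073]
orientation: [-3.126, 0.269, -0.007]
force: [3.8, 2.2, -0.4]
width: 0.024
```

```bash
python3 mark.py s9 219.2 211.2; python3 - <<'E'
from arc import *
st();arc(0.4,0.035); s,d=look("scene","s10"); cv2.imwrite("pics/s10c.png",cv2.resize(d["img"][180:240,180:260],None,fx=10,fy=10,interpolation=cv2.INTER_CUBIC))
E
```

```text
[-0.03780663  0.00269952  0.117     ] collar 1.9066896266619633
t 10.92 ee [0.4777 0.0576 0.073 ] yaw -9.82 zax [ 0.005  0.004 -1.   ] F [ 3.8  2.2 -0.4] w 0.024 q [-0.12 -0.01  2.07  0.    1.07  0.05]
alpha 0.1718 r 0.1187 -yaw 0.1714
-3.9 0.4 -1.9
-7.7 1.2 -3.8
-11.4 2.2 -5.6
-15.1 3.3 -7.5
-18.8 4.5 -9.4
-22.5 5.9 -11.2
-26.1 7.3 -13.1
```

View pics/s10c.png

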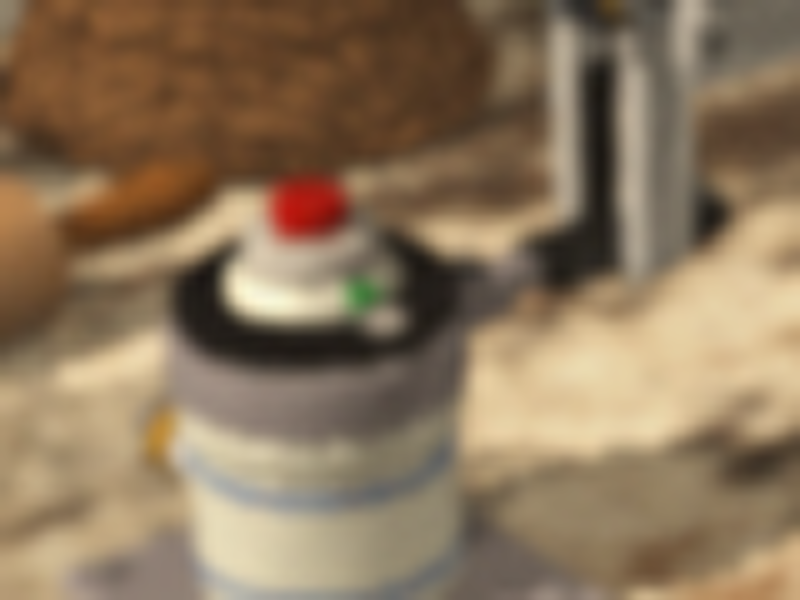

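>>> jog_arm(
  steps=[-3,0.3,0,0,0,-1.4,-1,-5.8,0.8,0,0,0,-2.8,-1,-5.8,0.8,0,0,0,-2.8,-1],
)

```text
time_s: 11.22
ee_pos: [0.473, 0.0584, 0.0731]
orientation: [-3.118, 0.345, -0.013]
force: [8.0, 3.1, -4.5]
width: 0.024
```

>>> jog_arm(
  steps=[-2.5,0.6,0,0,0,-1.3,-1,-4.8,1.3,0,0,0,-2.5,-1,-4.8,1.3,0,0,0,-2.5,-1],
)

```text
time_s: 11.47
ee_pos: [0.47, 0.0593, 0.0731]
orientation: [-3.11, 0.414, -0.022]
force: [10.8, 0.5, -6.9]
width: 0.0241
```

```bash
python3 mark.py s10 218 211.7; python3 - <<'E'
from arc import *
st();arc(0.4,0.035); s,d=look("scene","s11"); cv2.imwrite("pics/s11c.png",cv2.resize(d["img"][180:240,180:260],None,fx=10,fy=10,interpolation=cv2.INTER_CUBIC))
E
```

```text
[-0.03747494  0.00739987  0.117     ] collar 2.0303610867687985
t 11.47 ee [0.47   0.0593 0.0731] yaw -15.15 zax [ 0.014  0.002 -1.   ] F [10.8  0.5 -6.9] w 0.0241 q [-0.12 -0.03  2.1   0.    1.06  0.15]
alpha 0.2386 r 0.1186 -yaw 0.2645
-3.8 0.6 -0.4
-7.5 1.7 -2.2
-11.1 2.9 -4.1
-14.8 4.2 -5.9
-18.3 5.6 -7.8
```

View pics/s11c.png

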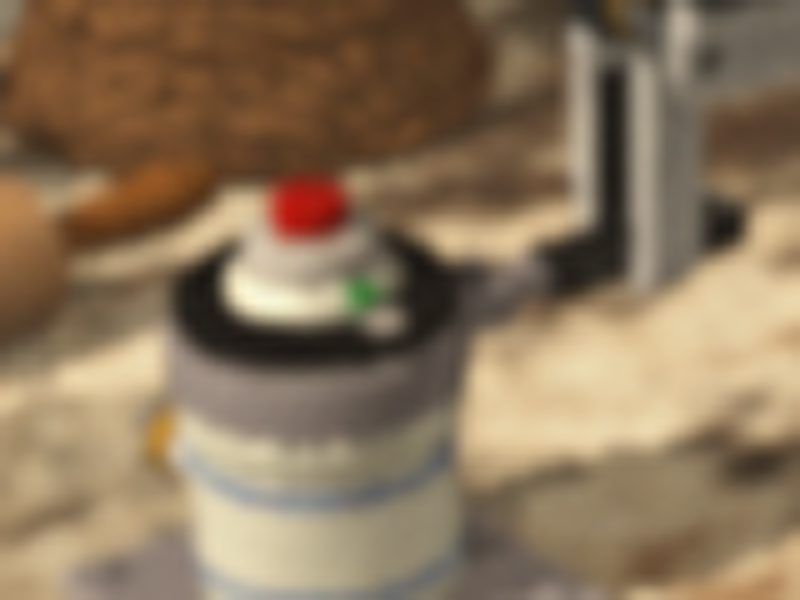

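>>> jog_arm(
  steps=[-4,1,0,0,0,0,-1,-8,2,0,0,0,0,-1,-8,2,0,0,0,0,-1,-8,2,0,0,0,0,-1],
)

```text
time_s: 11.85
ee_pos: [0.4658, 0.0599, 0.0732]
orientation: [-3.111, 0.415, -0.039]
force: [18.9, -1.6, -15.1]
width: 0.0239
```

```bash
python3 - <<'E'
from arc import *
st();arc(0.2,0.035); s,d=look("scene","s12"); cv2.imwrite("pics/s12c.png",cv2.resize(d["img"][180:240,180:260],None,fx=10,fy=10,interpolation=cv2.INTER_CUBIC))
E
```

```text
t 11.85 ee [0.4658 0.0599 0.0732] yaw -15.21 zax [ 0.025 -0.    -1.   ] F [ 18.9  -1.6 -15.1] w 0.0239 q [-0.12 -0.05  2.11  0.    1.05  0.15]
alpha 0.2736 r 0.119 -yaw 0.2654
2.8 -0.7 0.9
5.7 -1.4 2.3
8.5 -2.0 3.7
```

View pics/s12c.png

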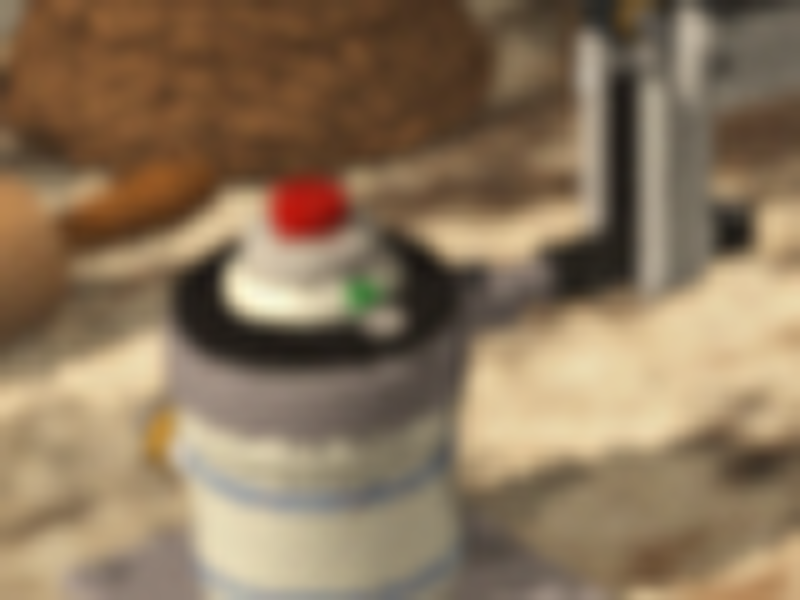

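>>> jog_arm(
  steps=[5,-1.3,0,0,0,0,-1,9,-2,0,0,0,0,-1,9,-2,0,0,0,0,-0.2,9,-2,0,0,0,0,-0.2,9,-2,0,0,0,0,-0.2,9,-2,0,0,0,0,-0.2,9,-2,0,0,0,0,-0.2,9,-2,30,0,0,0,-0.2,9,-2,70,0,0,0,-0.2,9,-2,110,0,0,0,-1,9,-2,150,0,0,0,-1,9,-2,165,0,0,0,-1,9,-2,165,0,0,0,-1],
)

```text
time_s: 12.98
ee_pos: [0.4768, 0.0576, 0.2431]
orientation: [-3.111, 0.415, -0.052]
force: [-0.4, 0.6, 0.5]
width: 0.0145
```

```bash
python3 - <<'E'
from arc import *
st(); s,d=look("wrist","w13")
E
```

```text
t 12.98 ee [0.4768 0.0576 0.2431] yaw -15.21 zax [ 0.033 -0.001 -0.999] F [-0.4  0.6  0.5] w 0.0145 q [-0.12 -0.23  1.95  0.    1.39  0.15]
```

View pics/w13.png

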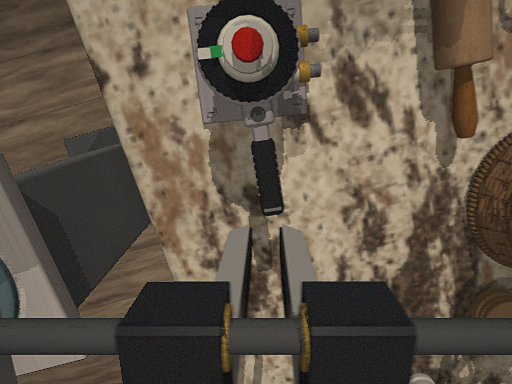

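>>> jog_arm(
  steps=[7,39,0,0,0.9,5,-1,14,78,0,0,1.9,10,-1,21.2,117,0,0,1.9,15,-1,21.2,117,0,0,1.9,15,-1,21.2,117,0,0,1.9,15,-1,21.2,117,0,0,1.9,15,-1],
)

```text
time_s: 13.53
ee_pos: [0.4951, 0.1743, 0.2373]
orientation: [-3.14, 0.006, 0.016]
force: [0.8, 0.3, -1.0]
width: 0.0004
```

```bash
python3 - <<'E'
from arc import *
st(); s,d=look("wrist","w14"); s,e=look("scene","s14"); cv2.imwrite("pics/s14c.png",cv2.resize(e["img"][130:250,140:300],None,fx=5,fy=5,interpolation=cv2.INTER_CUBIC))
ee=s["ee_pos"]
for dz in (-.008,.025): u=proj(e,ee-[0,0,dz]); print(dz,(u-[140,130])*5, proj(d,ee-[0,0,dz]))
E
```

```text
t 13.53 ee [0.4951 0.1743 0.2373] yaw -0.21 zax [-0.01   0.001 -1.   ] F [ 0.8  0.3 -1. ] w 0.0004 q [ 0.12 -0.08  1.82  0.    1.41  0.12]
-0.008 [348.77641459 191.28104621] [265.59123621 239.39243442]
0.025 [351.78986825 243.2918702 ] [266.0859362  219.54236788]
```

View pics/s14c.png

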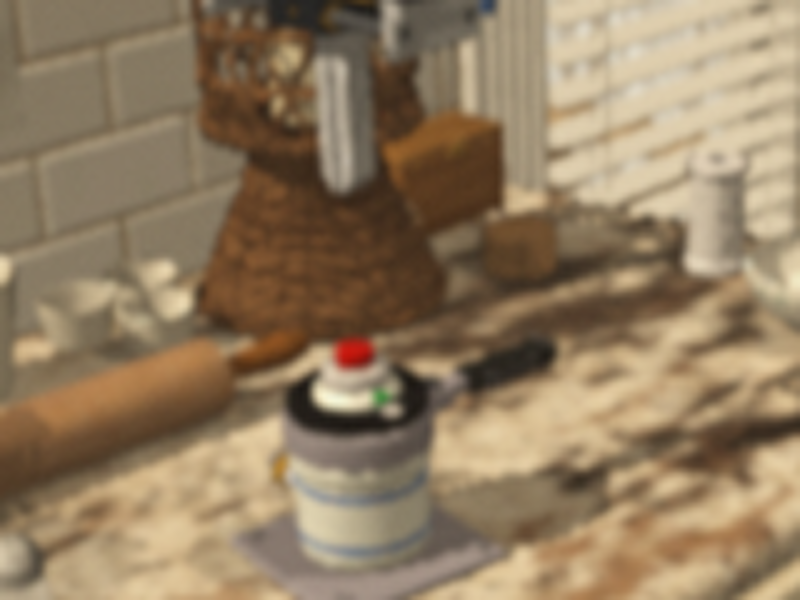

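View pics/w14.png

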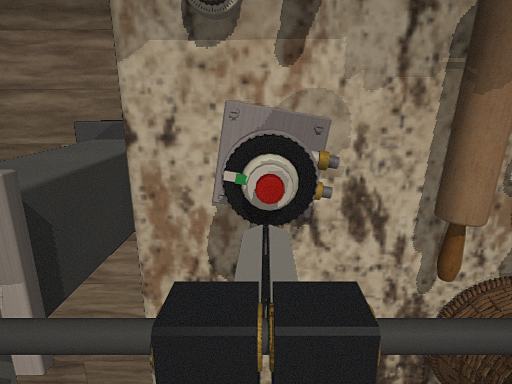

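>>> jog_arm(
  steps=[3,0.2,-20,0,-0.6,0,-1,3,0.2,-40,0,-0.6,0,-1,3,0.2,-62,0,-0.6,0,-1,3,0.2,-62,0,-0.6,0,-1],
)

```text
time_s: 13.97
ee_pos: [0.4955, 0.1721, 0.1716]
orientation: [-3.141, 0.012, 0.01]
force: [-0.3, -0.3, 0.4]
width: 0.0007
```

>>> jog_arm(
  steps=[0,0,-8,0,0,0,-1,0,0,-16,0,0,0,-1,0,0,-24,0,0,0,-1,0,0,-24,0,0,0,-1],
)

```text
time_s: 14.3
ee_pos: [0.4948, 0.1718, 0.1463]
orientation: [-3.141, 0.013, 0.013]
force: [-0.3, -0.4, -0.4]
width: 0.0007
```

```bash
python3 - <<'E'
from arc import *
st(); s,e=look("scene","s15"); cv2.imwrite("pics/s15c.png",cv2.resize(e["img"][170:230,170:250],None,fx=10,fy=10,interpolation=cv2.INTER_CUBIC))
E
```

```text
t 14.3 ee [0.4948 0.1718 0.1463] yaw -0.47 zax [-0.008  0.    -1.   ] F [-0.3 -0.4 -0.4] w 0.0007 q [0.12 0.   1.91 0.   1.23 0.12]
```

View pics/s15c.png

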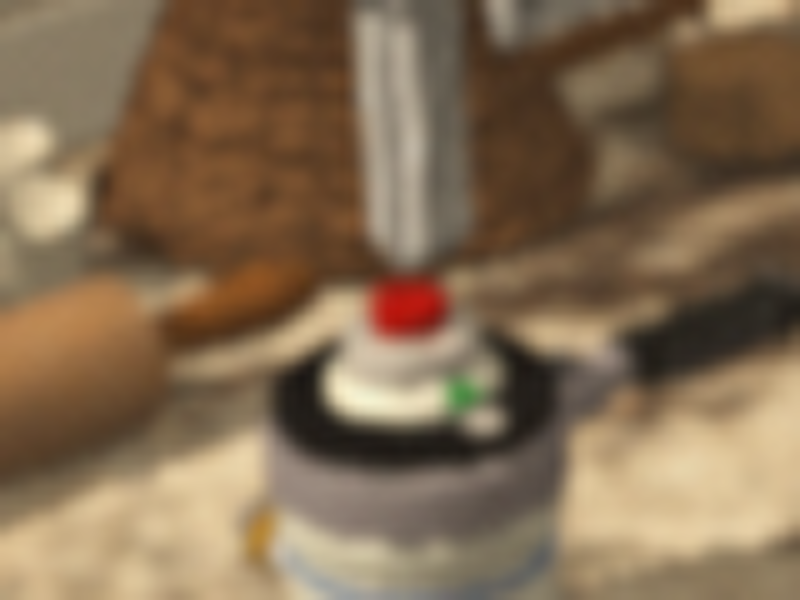

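>>> jog_arm(
  steps=[3,2.5,0,0,-0.5,0,-1,3,2.5,-4,0,-0.5,0,-1,3,2.5,-8,0,-0.5,0,-1,3,2.5,-10,0,-0.5,0,-1,3,2.5,-10,0,-0.5,0,-1],
)

```text
time_s: 14.77
ee_pos: [0.4979, 0.1745, 0.1365]
orientation: [-3.141, 0.012, -0.001]
force: [0.0, 0.4, -0.4]
width: 0.0009
```

>>> jog_arm(
  steps=[0,0,-2,0,0,0,-1,0,0,-4,0,0,0,-1,0,0,-4,0,0,0,-1],
)

```text
time_s: 15.02
ee_pos: [0.4981, 0.1745, 0.1326]
orientation: [-3.141, 0.012, -0.002]
force: [-0.1, 0.5, 2.5]
width: 0.0002
```

```bash
python3 - <<'E'
from arc import *
st(); s,e=look("scene","s16"); cv2.imwrite("pics/s16c.png",cv2.resize(e["img"][170:230,170:250],None,fx=10,fy=10,interpolation=cv2.INTER_CUBIC))
E
```

```text
t 15.02 ee [0.4981 0.1745 0.1326] yaw -0.45 zax [ 0.001  0.    -1.   ] F [-0.1  0.5  2.5] w 0.0002 q [0.12 0.02 1.92 0.   1.2  0.13]
```

View pics/s16c.png

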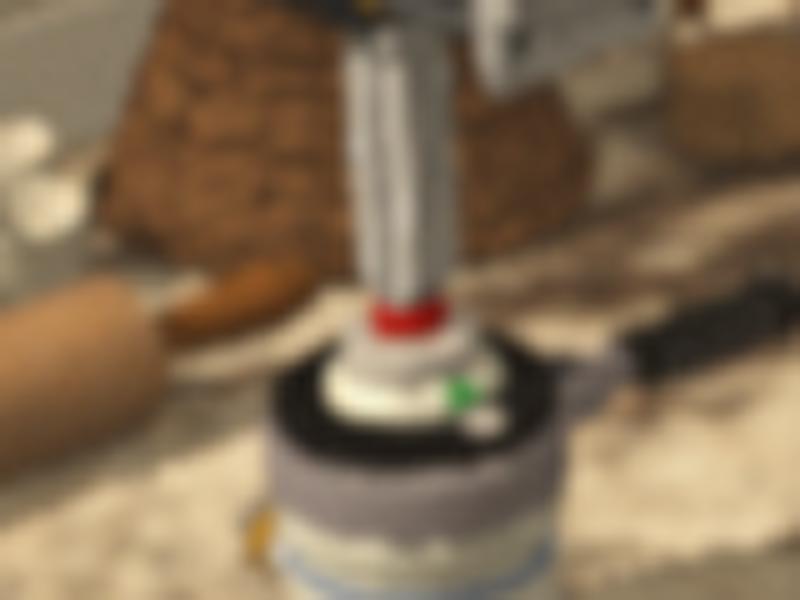

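>>> jog_arm(
  steps=[0,0,-2,0,0,0,-1,0,0,-4,0,0,0,-1,0,0,-4,0,0,0,-1,0,0,-4,0,0,0,-1],
)

```text
time_s: 15.4
ee_pos: [0.4983, 0.1745, 0.1291]
orientation: [-3.141, 0.012, -0.002]
force: [-1.5, -0.0, 4.4]
width: 0.0004
```

>>> jog_arm(
  steps=[0,0,-1.5,0,0,0,-1,0,0,-3,0,0,0,-1,0,0,-3,0,0,0,-1,0,0,-3,0,0,0,-1],
)

```text
time_s: 15.73
ee_pos: [0.4984, 0.1746, 0.1277]
orientation: [3.142, -0.012, 0.002]
force: [-6.2, -1.4, 12.4]
width: 0.0007
```

```bash
python3 - <<'E'
from arc import *
st(); s,e=look("scene","s17"); cv2.imwrite("pics/s17c.png",cv2.resize(e["img"][170:230,170:250],None,fx=10,fy=10,interpolation=cv2.INTER_CUBIC))
E
```

```text
t 15.73 ee [0.4984 0.1746 0.1277] yaw -0.44 zax [ 0.001 -0.    -1.   ] F [-6.2 -1.4 12.4] w 0.0007 q [ 0.12  0.03  1.92 -0.    1.19  0.13]
```

View pics/s17c.png

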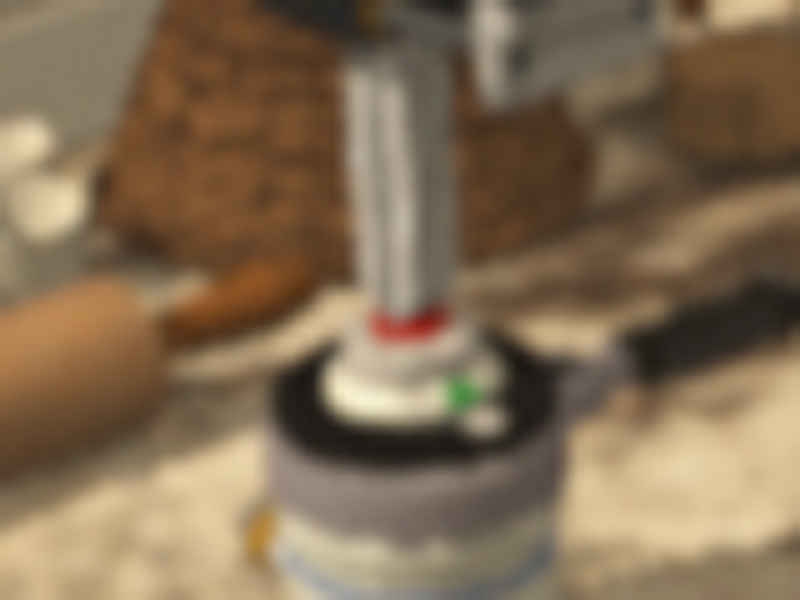

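>>> jog_arm(
  steps=[0,0,-1,0,0,0,-1,0,0,15,0,0,0,-1,0,0,50,0,0,0,-1,0,0,85,0,0,0,-1,0,0,110,0,0,0,-1,0,0,110,0,0,0,-1,0,-60,110,0,0,0,-1,0,-60,110,0,0,0,-1,0,-60,110,0,0,0,-1],
)

```text
time_s: 16.53
ee_pos: [0.4979, 0.1123, 0.2362]
orientation: [3.141, -0.017, -0.001]
force: [-0.3, 0.2, -0.1]
width: 0.0005
```

```bash
python3 - <<'E'
from arc import *
st(); s,e=look("scene","s18"); s,t=look("top","t18"); s,w=look("wrist","w18")
a=cv2.resize(e["img"][170:230,170:250],(400,300),interpolation=cv2.INTER_CUBIC); b=cv2.resize(w["img"],(400,300)); c=cv2.resize(t["img"],(400,300)); f=cv2.resize(e["img"],(400,300))
cv2.imwrite("pics/end.png",np.vstack([np.hstack([a,b]),np.hstack([c,f])]))
E
```

```text
t 16.53 ee [0.4979 0.1123 0.2362] yaw -0.62 zax [-0.    -0.001 -1.   ] F [-0.3  0.2 -0.1] w 0.0005 q [-0.   -0.12  1.86 -0.    1.4   0.01]
```

View pics/end.png

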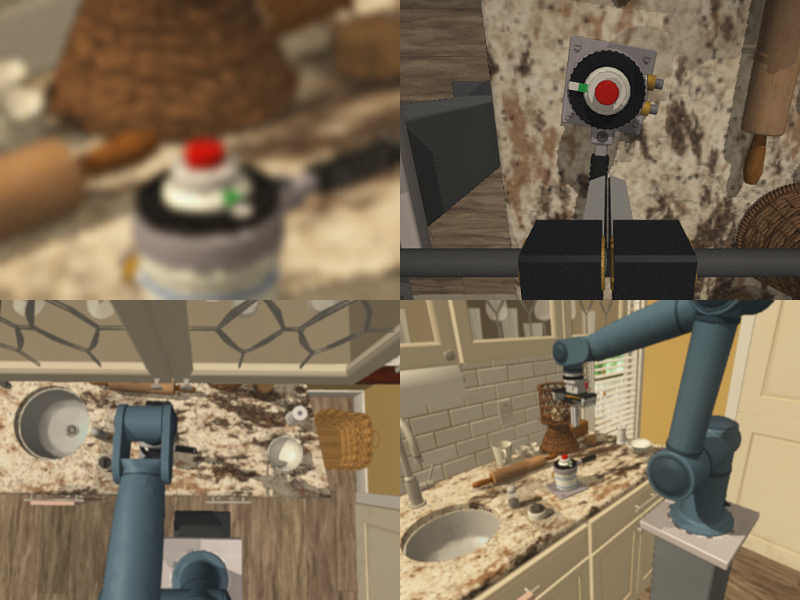

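The button is back up, the white mark sits at the green mark, the bystanders haven't moved, and the arm is clear of everything. I'm handing the job in.

```bash
python3 -c "
from plant import sign_off
print(sign_off())"
```

```text
the job is handed in; nothing more can be done
None
```

The collar is tight and the vent button was pushed down and let go. I handed the job in at about 16.5 s; sign-off reports no verdict.

**Collar:** I gripped the wrench handle and swung it through four tightening strokes. At the end the handle stopped moving: the push rose from about 4 N to 19 N with no further movement of the mark. My last reading from the scene image put the collar at about 2.03 rad, and the wrist picture shows the white mark at the green one.

**Vent button:** I pressed it with the closed fingertips until it bottomed out at about 12 N, then lifted off. The last picture shows it back up.

**Last checks:** The tool force reads about 0 with the arm clear above the filter. In the final pictures the cartridge, bowl, timer and mill look unmoved. I judged that by eye and did not measure it. The garlic, about 0.37 m from the filter, was too small in those pictures to confirm.

**One thing disagreed:** My first grasp closed in the air above the handle. The scene and wrist pictures both put the fingertips about 8 mm behind the TCP, not 25 mm ahead as stated. I set the heights from the pictures after that, and both the grip (24 mm wide) and the contact with the button came out as expected.

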